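# Free the flared parts pan and press it home in its nest

### The job

Swing the hold-down bar right back, past upright, off the loose flared pan and leave it there; draw the pan out of its sloping cradle, set it upright in the matching nest (the outer pan on the foot plate) and press it down steadily, past the drag of the sprung pads, until its shoulder sits flush on the nest's rim all round. Do not slam or jam it, and leave the bearing, the tape measure and the brake pad where they are.

Things in the scene. Friction and masses are not known exactly. Their poses are not given: they have to be found in the camera images.
- pan: Loose aluminium pan, rectangular, open top, about 0.1 kg. Origin: centre of its underside; z up its axis, x across its short side, y along the long side. Up to 48 mm the body flares, outside 37 x 67 mm at the foot to 49 x 79 (walls lean 7 degrees); from 48 to 72 mm an upright collar, 58 x 88 mm, 3 mm wall: grip across its flat 58 mm. Starts in the cradle, tilted 30 degrees
- pan_shoulder (a point): On the pan's axis at the height of its shoulder (the underside of the collar), 48 mm above the pan's underside; axes as the pan's
- cradle: Fixed grey cradle, base 150 x 120 mm. Origin: on the bench under the seat centre; z up. The seat rises 30 degrees towards the cradle's +x, so the pan's mouth leans 30 degrees towards -x (roughly the robot); the pan's y lies along the cradle's y. Low lips (at most 26 mm) round the pan's foot, clear of the collar. With the bar back, the pan comes out along its tilted axis
- cradle_seat (a point): Centre of the sloping seat, 50 mm above the bench; the pan's underside centre rests here
- hold_bar (a joint): Angle of the hold-down bar (rad): 0 = along the slope, 2 mm above the pan's rim; 2.09 = vertical; 2.7 = stop, leaning well away from the robot. A stiff hinge: stays at any angle where it is left; about 1 to 2 N at the knob moves it
- bar_hinge (a point): Hinge axis of the bar, along the cradle's y, behind the pan: 82 mm up the slope from the seat centre and 78 mm out from the seat, between two ears (37 mm wide overall)
- bar_knob (a point): Centre of the black barrel knob on the free end of the bar, 150 mm from the hinge: a cylinder 22 mm across and 28 mm long, lying along the hinge axis, flat ends. The bar is flat steel, 16 mm wide, 6 mm thick, narrowing to an 8 mm stem at the knob
- nest: Fixed steel outer pan, open top, on a foot plate 100 x 130 mm. Origin: on the bench under its middle; z up, x across its short side, y along its long side. Flared hollow 52 x 82 mm at the mouth, same 7 degree lean, 56 mm deep, outside 62 x 92 mm at the rim. The pan goes in either way round, x along x, with 1.5 mm of play all round when home
- nest_mouth (a point): Centre of the nest's mouth, 62 mm above the bench; pan_shoulder is here when home. A sprung pad inside each long wall, 10 to 23 mm down, meets the pan about 20 mm before home; the drag grows to 9 to 14 N in all and holds the pan where it is left (its weight or a drop does not seat it), then shoulder on rim is a hard stop
- bearing: Steel ball bearing, 47 mm across, 14 mm high, lying flat on the bench; origin at the centre of its underside. Leave alone
- tape_measure: Yellow tape measure, 36 x 80 x 63 mm high; origin at the centre of its underside. Leave alone
- brake_pad: Dark brake pad, 42 x 89 x 14 mm, lying flat; origin at the centre of its underside. Leave alone
Things that resemble listed ones, but are neither listed nor needed, are in the scene too. What is shaped like the pan but red is not meant.

How it is judged:
By the outcome, as a careful person would: the job done as asked, in the order asked, and still so for the second after the job is handed in, with the robot touching nothing.
It also fails if it takes over 51 s, if anything falls off the work surface, if the arm or the gripper's body presses on something with over 40 N, if the wrist force passes 120 N, or if a joint passes its speed limit or range.

### The arm

A 6-joint arm with a two-finger parallel gripper is mounted at the origin on a cart in front of the work surface, level with it; the furniture and walls round the work are solid. World frame = base frame: x ahead of the robot, y to its left, z up, the work surface at z = 0. Lengths are in m, angles in rad, forces in N, time in s.
With the tool pointing down it reaches from about 0.325 to 0.875 m from the base axis. Payload 4.4 kg.
Tool frame: the origin (TCP) lies at the very end of the fingers, on their centre line; the grasp point (between the pads) lies robot.hold_point_z behind it (robot.hold_point_z is the distance from the TCP to the grasp point, in m); z points along the fingers, y is the line along which they close (so a half turn about z gives the same grasp; the last joint's range is limited). The gripper opens to 85 mm and grips with 20 to 120 N. Pads are 22 mm wide; open, the fingers measure 114 mm over their backs; the gripper's body (76 mm by 85 mm) begins 54 mm behind the grasp point. The pads swing forward as they close: fully open they stand 13 mm farther back than shut.
Start: joints at [-1.276, 0.207, 1.542, -0, 1.393, -0.15], TCP at [0.247, -0.519, 0.231] pointing down, gripper open.
Joint ranges: [-2.73, 2.73], [-0.86, 2.22], [0.23, 2.46], [-1.11, 4.25], [0.08, 2.63], [-2.82, 2.82]. Speed limits (rad/s): [2.79, 2.79, 3.14, 3.14, 3.14, 3.14].

### API

Orientations are given as a unit quaternion [x, y, z, w].
In Python, from cell import sensors, eyes, order, spotter, robot gives the robot as it stands. The module is installed in compiled form; this text tells all that it offers.
- The arm moves only by the tool arm_command, never from a script. Its argument "deltas" is a list of rows, each a list of 7 numbers: the turn, a rotation vector about the world's x, y, z in degrees, then the shift along the world's x, y, z in mm, then the opening in per cent of the stroke, from 0 (shut) to 100 (fully open). A call has exactly 5 rows; each row shifts and turns the commanded pose from where the row before left it; what a row does not reach is not made up. A row lasts 1/12 s, in which the tool goes at most 41.7 mm and 7.16 degrees, less where a joint would pass 70% of its speed; a pose out of reach is approached as far as the arm can. A call is refused whole if a number of a shift passes 41.7 or a number of a turn 7.16, either way. A call with a gripper value outside its range is refused whole. The fingers move at their own pace and stop on an object; "newtons" is the grip in N (left out, the last holds). Time passes only in rows, so rows that do not move let the fingers close, or fill a call up. It gives the time, the measured TCP pose, the force, the opening and the grip force at its end, in the units of the state.
- sensors.observe(): the state, without advancing time (a new reading comes with each control period).
- eyes.snapshot(name): name is "scene" or "side" or "wrist"; returns (picture, depth): 384x512x3 uint8, blue, green, red; 384x512 float32, m along the optical axis (not along the pixel's ray), 0 where there is no reading.
- eyes.camera_params(name): a dict with "intrinsics" (3x3 intrinsics, pixels), "R" (3x3) and "t" (3): a world point X has camera coordinates R X + t. Camera axes: x right, y down, z forward; pixel columns grow to the right and rows downward; lengths in m; the calibration is good to about 2 mm. A picture is of the moment at which its call begins: read the wrist's pose just before it. camera_params takes no time and is no camera call; for the wrist camera it gives the pose at the moment of the call.
- order.sign_off(): hands the job in; it is judged then, once.
Trained networks look in the newest picture that a camera, given by its name, has taken for a name from the list of things; names that differ only in an ending like _2 or _b are one class to them, and where a whole thing is asked for, a point or a joint stands for the part that bears it (a point fixed in the world has none). Each returns a list of dicts, best first, with "p" (0 to 1); they miss things now and then, are a little off and sometimes report something else, mostly with a low value. They report only what shows in the picture. A call takes as long as a camera call. They do not tell look-alikes from the thing itself.
- spotter.recognise(label, camera): "bbox" ([centre column, centre row, width, height] in pixels, round what is visible of it).
- spotter.masks_of(label, camera): "pixels" (384x512 bool, what is visible of it) and "bbox" ([centre column, centre row, width, height] in pixels, round what is visible of it).
- spotter.spot_point(label, camera): "pixel" ([column, row] in pixels: a listed point, or the origin of a listed thing).
The state is a dict: "time_s": time; "joints": joint angles; "joint_velocities": joint speeds; "tau": joint torques, N m; "ee_pos": TCP position; "tcp_rot": TCP orientation; "ft_force": force on the tool from outside, world axes, zero at the start; "ft_torque": the same for the moment, N m; "grip_width": finger opening in m; "grip_force": force on a finger pad.
Only numpy, scipy, OpenCV 4.12 (cv2) and the standard library are available. Lean on these libraries where they do the work, as an engineer would, in place of code of your own. Each camera call takes 0.05 s, during which the arm holds its last target. There are 200 camera calls.

## Working session

There is one attempt and no reset: what is moved stays moved. The work goes in short steps, Python scripts to look and compute and a tool call to move; the robot and the scene stay as the last step left them, time stands still between calls to the robot, and variables do not carry over. Pictures are saved under pics/ and viewed, at most 12 in all, crops included, and the job is handed in when it is done.

Besides the shell and the picture viewer there is one more tool, called after "Call:" by a JSON object that holds its "op" and its "data", one argument or row to a line. arm_command: Moves the arm, as the interface text tells. Its arguments: {"type":"object","properties":{"deltas":{"type":"array","items":{"type":"array","items":{"type":"number"}}},"newtons":{"type":"number"}},"required":["deltas"]}

```bash
mkdir -p pics; cat > h.py <<'E'
import numpy as np, cv2
from cell import sensors, eyes, order, spotter, robot
def px2w(cam,u,v,d):
    P=eyes.camera_params(cam);K=np.array(P["intrinsics"])
    c=np.linalg.inv(K)@[u,v,1]*d
    return np.array(P["R"]).T@(c-np.array(P["t"]))
def cloud(cam,D):
    P=eyes.camera_params(cam);K=np.array(P["intrinsics"])
    v,u=np.mgrid[:384,:512]
    c=np.stack([(u-K[0,2])/K[0,0]*D,(v-K[1,2])/K[1,1]*D,D],-1)
    return (c-np.array(P["t"]))@np.array(P["R"])
E
python3 - <<'E'
from h import *
print(robot.hold_point_z, sensors.observe())
ims=[]
for c in ("scene","side"):
    im,D=eyes.snapshot(c); np.savez(f"{c}.npz",im=im,D=D); ims.append(im)
    C=cloud(c,D)
    P=eyes.camera_params(c); print(c, -np.array(P["R"]).T@np.array(P["t"]))
    for l in ("pan","cradle","bar_knob","bar_hinge","nest","nest_mouth","cradle_seat","pan_shoulder","bearing","tape_measure","brake_pad"):
        for r in spotter.spot_point(l,c)[:2]:
            u,v=map(int,np.round(r["pixel"])); 
            if 0<=u<512 and 0<=v<384: print(l,round(r["p"],2),u,v,C[v,u].round(3), D[v,u])
cv2.imwrite("pics/a.png",cv2.resize(ims[0],(800,600))); cv2.imwrite("pics/b.png",cv2.resize(ims[1],(800,600)))
E
```

```text
0.0187 {'time_s': 0.0, 'joints': array([-1.27649540e+00,  2.07428206e-01,  1.54300842e+00,  4.17163751e-05,
        1.39346610e+00, -1.50475760e-01]), 'joint_velocities': array([ 0.00107901, -0.00041504,  0.00075019, -0.00078257, -0.00018399,
       -0.00042613]), 'tau': array([-8.66366336e-04, -3.83038759e+01, -2.91598660e+01, -1.67368066e-04,
        1.06041029e-02,  5.06758028e-06]), 'ee_pos': array([ 0.24718577, -0.5183046 ,  0.23009526]), 'tcp_rot': array([ 9.75373625e-01,  2.20556019e-01, -6.25160603e-05, -1.15352256e-03]), 'ft_force': array([-0.1880378 , -0.69471337,  0.9452046 ]), 'ft_torque': array([-0.01816115,  0.00190112,  0.01936371]), 'grip_force': 0.0, 'grip_width': 0.08560757665132923}
scene [-0.46899206 -0.92433994  0.96103718]
pan 0.61 252 208 [ 0.55  -0.186  0.057] 1.5472611
pan 0.56 356 267 [ 0.513 -0.581  0.019] 1.3519208
cradle 0.98 253 226 [ 0.504 -0.221  0.025] 1.5161977
bar_knob 0.71 295 242 [ 0.518 -0.372  0.016] 1.4582022
bar_knob 0.53 240 217 [ 0.436 -0.221  0.105] 1.4255414
bar_hinge 0.76 255 178 [ 0.571 -0.187  0.164] 1.5030967
nest 0.64 182 183 [0.579 0
[... 739 characters left out ...]
192 [ 0.44  -0.198  0.105] 1.0534726
bar_hinge 0.71 263 181 [ 0.576 -0.173  0.166] 0.994416
bar_hinge 0.2 223 268 [0.687 0.027 0.033] 0.9100165
nest 0.74 257 322 [0.603 0.169 0.007] 0.8141798
nest_mouth 0.92 257 306 [0.602 0.128 0.01 ] 0.8453253
nest_mouth 0.67 262 178 [ 0.579 -0.192  0.163] 1.0114563
cradle_seat 0.57 272 208 [ 0.549 -0.166  0.071] 1.0456991
cradle_seat 0.57 269 188 [ 0.548 -0.345  0.014] 1.2236648
pan_shoulder 0.93 268 151 [ 0.539 -0.595  0.017] 1.4226332
pan_shoulder 0.79 281 194 [ 0.525 -0.163  0.126] 1.0114702
bearing 0.53 310 265 [0.456 0.007 0.013] 0.94343865
tape_measure 0.56 225 270 [0.683 0.026 0.024] 0.9165199
brake_pad 0.56 272 187 [ 0.547 -0.221  0.109] 1.0678017
```

View pics/a.png

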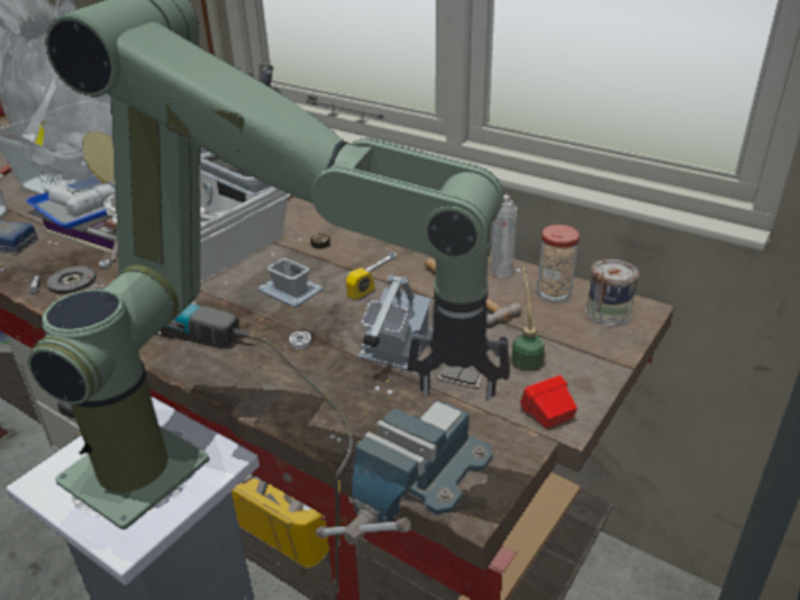

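View pics/b.png

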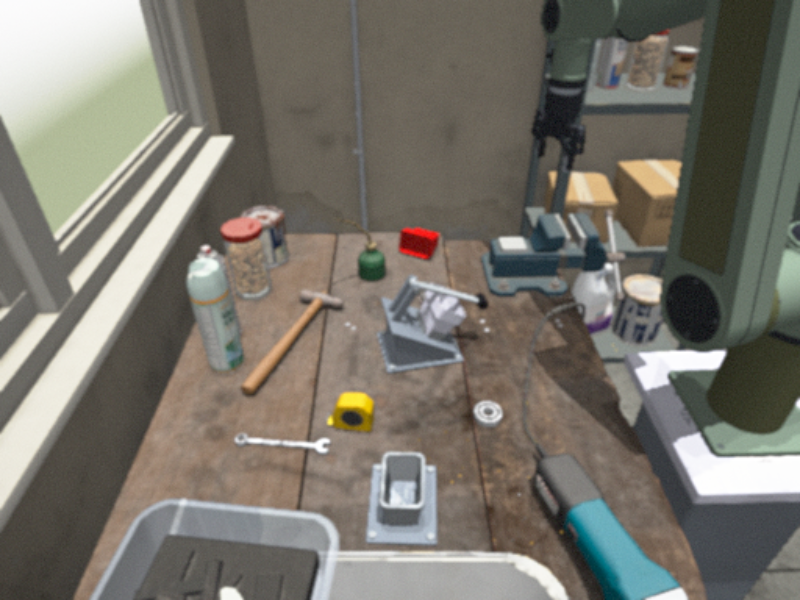

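The scene shows the cradle with its bar, near (395,325), and the nest at (290,278). The red look-alike is at (548,400). The side view agrees: the knob is at (482,300), the nest at (403,485), and the tape and bearing sit between them. I'll move above the cradle for a close look.

Call:
{"op": "arm_command", "data": {
  "deltas": [
    [0,0,-1.7,10,16,20,100],
    [0,0,-1.7,14,21,12,100],
    [0,0,-1.7,14,21,12,100],
    [0,0,-1.7,14,21,12,100],
    [0,0,-1.7,14,21,12,100]
  ]
}}

```text
time_s: 1.62
ee_pos: [0.3138, -0.4181, 0.2999]
tcp_rot: [0.989, 0.147, 0.0, 0.0]
ft_force: [0.7, 0.7, 0.0]
grip_width: 0.0853
grip_force: 0.0
```

Call:
{"op": "arm_command", "data": {
  "deltas": [
    [0,0,-1.7,14,21,12,100],
    [0,0,-1.7,14,21,12,100],
    [0,0,-1.7,14,21,12,100],
    [0,0,-1.7,14,21,12,100],
    [0,0,-1.7,14,21,12,100]
  ]
}}

```text
time_s: 2.03
ee_pos: [0.3839, -0.3129, 0.36]
tcp_rot: [0.997, 0.073, 0.0, 0.0]
ft_force: [-0.4, -0.5, 0.9]
grip_width: 0.0855
grip_force: 0.0
```

Call:
{"op": "arm_command", "data": {
  "deltas": [
    [0,0,-1.7,14,21,12,100],
    [0,0,-1.7,14,21,12,100],
    [0,0,-1.7,14,21,12,100],
    [0,0,-1.7,12,21,6,100],
    [0,0,0,0,0,0,100]
  ]
}}

```text
time_s: 2.45
ee_pos: [0.4396, -0.2272, 0.4037]
tcp_rot: [1.0, 0.017, 0.002, 0.0]
ft_force: [-0.2, 0.5, 0.3]
grip_width: 0.0853
grip_force: 0.0
```

```bash
python3 - <<'E'
from h import *
s=sensors.observe();print(s['ee_pos'],s['tcp_rot'],s['joints'])
c="wrist"
im,D=eyes.snapshot(c); C=cloud(c,D); np.savez("w1.npz",im=im,D=D,C=C)
P=eyes.camera_params(c); print(c, -np.array(P["R"]).T@np.array(P["t"]),np.array(P["R"]).round(2).tolist())
for l in ("pan","cradle","bar_knob","bar_hinge","pan_shoulder","cradle_seat"):
    for r in spotter.spot_point(l,c)[:2]:
        u,v=map(int,np.round(r["pixel"])); 
        if 0<=u<512 and 0<=v<384: print(l,round(r["p"],2),u,v,C[v,u].round(3))
cv2.imwrite("pics/c.png",cv2.resize(im,(800,600)))
E
```

```text
[ 0.43960528 -0.22720995  0.40368659] [9.99856745e-01 1.67697705e-02 2.26078030e-03 3.90705360e-04] [-0.65354832 -0.04880076  1.46780792  0.00222082  1.71855648  0.88403819]
wrist [ 0.50507361 -0.22645768  0.54552892] [[0.03, -1.0, 0.0], [-0.96, -0.03, 0.27], [-0.27, -0.01, -0.96]]
pan 0.68 453 111 [ 0.519 -0.577  0.04 ]
pan 0.67 234 90 [ 0.534 -0.195  0.144]
cradle 0.82 239 93 [ 0.531 -0.201  0.125]
bar_knob 0.59 245 153 [ 0.441 -0.211  0.103]
bar_hinge 0.63 223 60 [ 0.568 -0.182  0.164]
pan_shoulder 0.82 233 102 [ 0.518 -0.193  0.137]
pan_shoulder 0.32 242 152 [ 0.442 -0.206  0.102]
cradle_seat 0.73 235 92 [ 0.531 -0.197  0.143]
```

View pics/c.png

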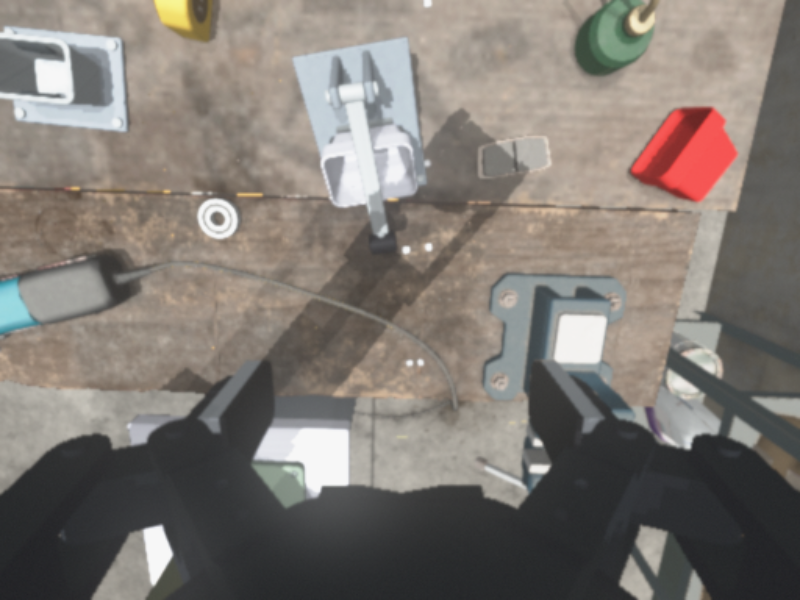

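The wrist view shows the bar running from the hinge at (352,90) to the knob at (382,242), lying over the pan. The nest is at the upper left (70,75), and the cradle is yawed by about 10°.

```bash
cat >> h.py <<'E'
def panfit(C,cx,cy,phi,it=6):
    # fit rim of the tilted pan; returns seat centre xy, phi(deg)
    for _ in range(it):
        a=np.radians(phi); ex=np.array([np.cos(a),np.sin(a),0]); ey=np.array([-np.sin(a),np.cos(a),0]); ez=np.array([0,0,1])
        t=np.pi/6; X=ex*np.cos(t)+ez*np.sin(t); Z=-ex*np.sin(t)+ez*np.cos(t)
        q=C.reshape(-1,3)-[cx,cy,.05]; p=np.c_[q@X,q@ey,q@Z]
        m=(abs(p[:,0])<.045)&(abs(p[:,1])<.06)&(p[:,2]>.066)&(p[:,2]<.0735)
        r=cv2.minAreaRect((p[m,:2]*1000).astype(np.float32)); ang=r[2]
        w=r[1]
        ang=(ang+45)%90-45
        c=np.array(r[0])/1000; d=X*c[0]+ey*c[1]
        cx+=d[0];cy+=d[1]; phi+=ang*.7
    return cx,cy,phi,m.sum(),w,ang,np.percentile(p[m,2],[5,50,95]),c
E
python3 - <<'E'
from h import *
f=np.load("w1.npz"); C=f["C"]; im=f["im"]
for p0 in (0,10): print(panfit(C,.535,-.19,p0))
for u,v in((293,57),(408,38),(330,90),(375,90),(348,95),(350,102)): print(u,v,C[round((v+2)/1.5625),round(u/1.5625)].round(3))
g=im.max(2); 
m=(C[...,2]>.085)&(C[...,2]<.12)&(g<60)&(abs(C[...,0]-.44)<.03)&(abs(C[...,1]+.2)<.04); print("knob",m.sum(),C[m].mean(0),C[m].min(0),C[m].max(0))
m=(C[...,2]>.150)&(C[...,2]<.18)&(abs(C[...,0]-.575)<.04)&(abs(C[...,1]+.18)<.04);r=cv2.minAreaRect((C[m][:,:2]*1000).astype(np.float32));print("ears",m.sum(),r)
S=np.load("side.npz");Cs=cloud("side",S["D"])
for p0 in (0,10): print("side",panfit(Cs,.535,-.19,p0))
print("nest approx")
for N,c in(("w",C),("side",Cs)):
    m=(c[...,2]>.056)&(c[...,2]<.070)&(abs(c[...,0]-.6)<.08)&(abs(c[...,1]-.15)<.1); r=cv2.minAreaRect((c[m][:,:2]*1000).astype(np.float32)); print(N,m.sum(),r)
E
```

```text
(np.float64(0.5383900040041695), np.float64(-0.19057315963333277), 10.863188490271567, np.int64(352), (59.307796478271484, 87.8538818359375), 0.08661483228206635, array([0.06661035, 0.06985278, 0.07138486]), array([4.72259521e-06, 9.42153931e-05]))
(np.float64(0.5383802670178874), np.float64(-0.19051868247988202), 10.898815199639648, np.int64(352), (59.30769729614258, 87.85426330566406), 0.007105554454028606, array([0.06659533, 0.06983877, 0.07135803]), array([2.79045105e-06, 7.71713257e-06]))
293 57 [ 0.607 -0.123  0.096]
408 38 [ 0.628 -0.23   0.092]
330 90 [ 0.568 -0.167  0.167]
375 90 [ 0.57  -0.204  0.161]
348 95 [ 0.566 -0.182  0.163]
350 102 [ 0.561 -0.183  0.157]<stdin>:6: RuntimeWarning: Mean of empty slice.
  ret = um.true_divide(
Traceback (most recent call last):
ValueError: zero-size array to reduction operation minimum which has no identity
```

```bash
python3 - <<'E'
from h import *
f=np.load("w1.npz"); C=f["C"]; im=f["im"]
S=np.load("side.npz");Cs=cloud("side",S["D"])
a=np.radians(10.9);ex=np.array([np.cos(a),np.sin(a)])
for N,c in(("w",C),("side",Cs)):
    m=(c[...,2]>.07)&(c[...,2]<.13)&(np.hypot(c[...,0]-.442,c[...,1]+.209)<.025);p=c[m];q=p[:,:2]-[.5384,-.1905]
    L=np.c_[q@ex,q@[-ex[1],ex[0]],p[:,2]]
    print(N,m.sum(),np.percentile(L,[2,10,50,90,98],axis=0).round(3).tolist())
for N,c in(("w",C),("side",Cs)):
    m=(c[...,2]>.056)&(c[...,2]<.070)&(abs(c[...,0]-.6)<.08)&(abs(c[...,1]-.15)<.1)
    if m.sum()>5: print(N,m.sum(),cv2.minAreaRect((c[m][:,:2]*1000).astype(np.float32)))
E
```

```text
w 336 [[-0.113, -0.014, 0.098], [-0.11, -0.01, 0.101], [-0.097, -0.0, 0.105], [-0.079, 0.009, 0.109], [-0.075, 0.013, 0.112]]
side 83 [[-0.11, -0.007, 0.089], [-0.108, -0.004, 0.094], [-0.097, 0.01, 0.104], [-0.083, 0.017, 0.108], [-0.077, 0.018, 0.111]]
w 493 ((598.6041870117188, 153.3695526123047), (79.09413146972656, 62.08732986450195), 86.28768157958984)
side 330 ((601.5256958007812, 164.25811767578125), (93.5478286743164, 61.1949462890625), 86.77621459960938)
```

Call:
{"op": "arm_command", "data": {
  "deltas": [
    [0,0,1.8,0,3,-38,100],
    [0,0,1.8,0,3,-38,100],
    [0,0,1.8,-1,4,-38,100],
    [0,0,1.8,0,4,-38,100],
    [0,0,1.8,0,3,-38,100]
  ]
}}

```text
time_s: 3.22
ee_pos: [0.4357, -0.2133, 0.2095]
tcp_rot: [0.996, 0.093, 0.0, 0.0]
ft_force: [1.0, 0.5, -0.6]
grip_width: 0.085
grip_force: 0.0
```

Call:
{"op": "arm_command", "data": {
  "deltas": [
    [0,0,0,0,0,-38,100],
    [0,0,0,0,0,-38,100],
    [0,0,0,0,0,-38,90],
    [0,0,0,0,0,-15,80],
    [0,0,0,0,0,-8,70]
  ]
}}

```text
time_s: 3.63
ee_pos: [0.4333, -0.2118, 0.0704]
tcp_rot: [0.996, 0.092, -0.003, -0.003]
ft_force: [-0.0, 0.1, -0.0]
grip_width: 0.0598
grip_force: 0.0
```

Call:
{"op": "arm_command", "data": {
  "deltas": [
    [0,0,0,0,0,0,45],
    [0,0,0,0,0,0,15],
    [0,0,0,0,0,0,15],
    [0,0,0,0,0,0,15],
    [0,0,0,0,0,0,15]
  ],
  "newtons": 25
}}

```text
time_s: 4.05
ee_pos: [0.4359, -0.2088, 0.0747]
tcp_rot: [0.996, 0.092, -0.0, -0.004]
ft_force: [-0.0, 13.3, 0.0]
grip_width: 0.0278
grip_force: 29.5
```

```bash
python3 - <<'E'
import numpy as np
a=np.radians(10.9);t=np.radians(np.linspace(205.5,60,21))
p=np.c_[150*np.cos(t)*np.cos(a),150*np.cos(t)*np.sin(a)+2*np.minimum(np.arange(21),1),150*np.sin(t)]
print(np.diff(np.round(p),axis=0).astype(int).tolist())
E
```

```text
[[-7, 1, 18], [-5, -1, 19], [-2, 0, 18], [0, 0, 19], [2, 0, 19], [5, 1, 19], [7, 1, 17], [9, 2, 17], [11, 2, 15], [13, 3, 14], [15, 3, 12], [15, 3, 10], [17, 3, 8], [18, 3, 6], [19, 4, 3], [18, 3, 1], [19, 4, -2], [18, 4, -3], [18, 3, -7], [17, 3, -8]]
```

Call:
{"op": "arm_command", "data": {
  "deltas": [
    [0,0,0,-7,1,18,15],
    [0,0,0,-5,-1,19,15],
    [0,0,0,-2,0,18,15],
    [0,0,0,0,0,19,15],
    [0,0,0,2,0,19,15]
  ]
}}

```text
time_s: 4.47
ee_pos: [0.4243, -0.211, 0.1691]
tcp_rot: [0.996, 0.093, 0.001, -0.002]
ft_force: [4.0, 7.6, -4.1]
grip_width: 0.0272
grip_force: 26.0
```

Call:
{"op": "arm_command", "data": {
  "deltas": [
    [0,0,0,5,1,19,15],
    [0,0,0,7,1,17,15],
    [0,0,0,9,2,17,15],
    [0,0,0,11,2,15,15],
    [0,0,0,13,3,14,15]
  ]
}}

```text
time_s: 4.88
ee_pos: [0.4684, -0.2024, 0.2513]
tcp_rot: [0.996, 0.093, -0.001, -0.001]
ft_force: [-1.1, 3.8, -4.3]
grip_width: 0.0277
grip_force: 24.9
```

Call:
{"op": "arm_command", "data": {
  "deltas": [
    [0,0,0,15,3,12,15],
    [0,0,0,15,3,10,15],
    [0,0,0,17,3,8,15],
    [0,0,0,18,3,6,15],
    [0,0,0,19,4,3,15]
  ]
}}

```text
time_s: 5.3
ee_pos: [0.5532, -0.186, 0.2918]
tcp_rot: [0.996, 0.094, 0.0, -0.001]
ft_force: [-3.7, 5.1, 1.5]
grip_width: 0.0278
grip_force: 25.5
```

Call:
{"op": "arm_command", "data": {
  "deltas": [
    [0,0,0,18,3,1,15],
    [0,0,0,19,4,-2,15],
    [0,0,0,18,4,-3,15],
    [0,0,0,18,3,-7,15],
    [0,0,0,17,3,-8,15]
  ]
}}

```text
time_s: 5.72
ee_pos: [0.6454, -0.1682, 0.2743]
tcp_rot: [0.996, 0.094, 0.003, -0.001]
ft_force: [-1.6, 7.8, 4.4]
grip_width: 0.0276
grip_force: 27.2
```

Call:
{"op": "arm_command", "data": {
  "deltas": [
    [0,0,0,0,0,0,15],
    [0,0,0,0,0,0,50],
    [0,0,0,0,0,0,90],
    [0,0,0,0,0,0,100],
    [0,0,0,0,0,15,100]
  ]
}}

```text
time_s: 6.13
ee_pos: [0.6414, -0.171, 0.2816]
tcp_rot: [0.996, 0.093, -0.003, -0.001]
ft_force: [-0.5, 0.7, -0.4]
grip_width: 0.0746
grip_force: 0.0
```

Call:
{"op": "arm_command", "data": {
  "deltas": [
    [0,0,0,0,0,28,100],
    [0,0,0,0,0,28,100],
    [0,0,6.9,-13,-2,-4,100],
    [0,0,6.9,-13,-2,-4,100],
    [0,0,6.9,-13,-2,-4,100]
  ]
}}

```text
time_s: 6.55
ee_pos: [0.604, -0.178, 0.33]
tcp_rot: [0.962, 0.273, 0.001, 0.001]
ft_force: [-0.2, 0.5, -1.5]
grip_width: 0.0855
grip_force: 0.0
```

Call:
{"op": "arm_command", "data": {
  "deltas": [
    [0,0,6.9,-13,-3,-4,100],
    [0,0,6.9,-13,-3,-4,100],
    [0,0,6.9,-13,-3,-10,100],
    [0,0,6.9,-13,-3,-10,100],
    [0,0,6.9,-13,-3,-10,100]
  ]
}}

```text
time_s: 6.97
ee_pos: [0.5384, -0.1929, 0.2908]
tcp_rot: [0.838, 0.546, 0.0, 0.001]
ft_force: [-0.3, 0.3, -0.1]
grip_width: 0.0856
grip_force: 0.0
```

Call:
{"op": "arm_command", "data": {
  "deltas": [
    [0,0,6.9,-13,-3,-10,100],
    [0,0,6.9,-13,-3,-10,100],
    [0,0,6.9,-13,-3,-10,100],
    [0,0,6.9,-13,-3,-10,100],
    [0,0,6.9,-13,-2,-10,100]
  ]
}}

```text
time_s: 7.38
ee_pos: [0.4734, -0.2069, 0.2406]
tcp_rot: [0.638, 0.77, -0.0, 0.001]
ft_force: [-0.9, -0.2, 0.1]
grip_width: 0.0853
grip_force: 0.0
```

Call:
{"op": "arm_command", "data": {
  "deltas": [
    [1.13,-5.9,0,0,0,-12,100],
    [1.13,-5.9,0,0,0,-12,100],
    [1.13,-5.9,0,0,0,-12,100],
    [1.13,-5.9,0,0,0,-12,100],
    [1.13,-5.9,0,0,0,-12,100]
  ]
}}

```text
time_s: 7.8
ee_pos: [0.4744, -0.2073, 0.1817]
tcp_rot: [0.618, 0.741, 0.201, 0.168]
ft_force: [0.2, 0.9, -0.1]
grip_width: 0.0855
grip_force: 0.0
```

```bash
cat >> h.py <<'E'
from scipy.spatial.transform import Rotation as Ro
def goal(cx,cy,phi,h,tilt=30,z0=.05):
    a=np.radians(phi);t=np.radians(tilt); ex=np.array([np.cos(a),np.sin(a),0]);ez=np.array([0,0,1])
    X=ex*np.cos(t)+ez*np.sin(t);Z=-ex*np.sin(t)+ez*np.cos(t)
    R=np.stack([np.cross(X,-Z),X,-Z],1)
    s=sensors.observe(); p=np.array([cx,cy,z0])+h*Z
    w=(Ro.from_matrix(R)*Ro.from_quat(s['tcp_rot']).inv()).as_rotvec(degrees=True)
    print("turn",w.round(2),"shift mm",((p-s['ee_pos'])*1000).round(1),"joints",s['joints'].round(2),"Z",Z.round(3))
E
python3 - <<'E'
from h import *
im,D=eyes.snapshot("wrist"); C=cloud("wrist",D)
s=sensors.observe();print(s['time_s'],s['ee_pos'])
print(panfit(C,.5384,-.1905,10.9))
goal(.5384,-.1905,10.9,.141)
cv2.imwrite("pics/d.png",cv2.resize(im,(800,600)))
E
```

```text
7.85 [ 0.46898344 -0.20357989  0.17430831]Traceback (most recent call last):
  File "<stdin>", line 4, in <module>
  File "h.py", line 24, in panfit
    return cx,cy,phi,m.sum(),w,ang,np.percentile(p[m,2],[5,50,95]),c
                                   ~~~~~~~~~~~~~^^^^^^^^^^^^^^^^^^
    return _quantile_unchecked(
        a, q, axis, out, overwrite_input, method, keepdims, weights)
    return _ureduce(a,
                    func=_quantile_ureduce_func,
    ...<5 lines>...
                    overwrite_input=overwrite_input,
                    method=method)
    r = func(a, **kwargs)
    result = _quantile(arr,
                       quantiles=q,
    ...<2 lines>...
                       out=out,
                       weights=wgt)
    slices_having_nans = np.isnan(arr[-1, ...])
                                  ~~~^^^^^^^^^
IndexError: index -1 is out of bounds for axis 0 with size 0
```

```bash
python3 - <<'E'
from h import *
s=sensors.observe()
goal(.5384,-.1905,10.9,.141)
im,D=eyes.snapshot("wrist"); 
im2,D2=eyes.snapshot("side"); C=cloud("side",D2)
try: print(panfit(C,.5384,-.1905,10.9))
except Exception as e: print(e)
cv2.imwrite("pics/d.png",np.hstack([cv2.resize(im,(400,300)),cv2.resize(im2[100:260,180:393],(400,300))]))
E
```

```text
turn [-0.58 -0.02  0.58] shift mm [ 0.2 -0.3 -2.2] joints [-0.86 -0.08  2.07  0.56  0.96 -1.33] Z [-0.491 -0.095  0.866]
(np.float64(0.5412836853102877), np.float64(-0.1859851578329761), 11.965995568688959, np.int64(135), (58.17226791381836, 91.84394836425781), 0.0111388573423028, array([0.06643065, 0.06964846, 0.07306044]), array([3.02505493e-06, 1.17721558e-05]))
```

View pics/d.png

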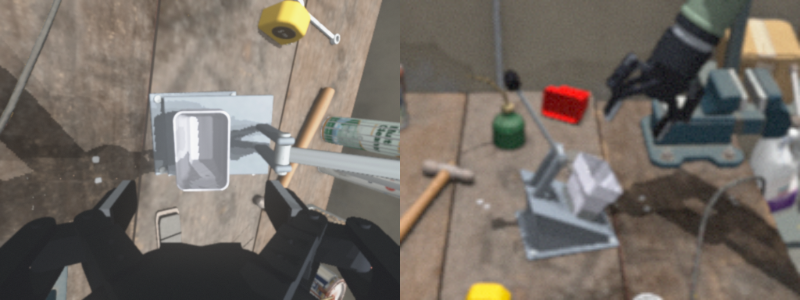

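The bar stays back (knob at (512,78) in the right half), and the pan at (202,150) is centred between the fingers. I'll descend along its axis and grip high on the collar.

Call:
{"op": "arm_command", "data": {
  "deltas": [
    [-0.6,0,0.6,7,1,-14,100],
    [0,0,0,7,2,-12,100],
    [0,0,0,7,1,-12,100],
    [0,0,0,7,1,-13,100],
    [0,0,0,7,1,-12,100]
  ]
}}

```text
time_s: 8.37
ee_pos: [0.5124, -0.2016, 0.1197]
tcp_rot: [0.613, 0.747, 0.197, 0.169]
ft_force: [-0.1, 0.8, -0.6]
grip_width: 0.0854
grip_force: 0.0
```

Call:
{"op": "arm_command", "data": {
  "deltas": [
    [0,0,0,3,1,-5,100],
    [0,0,0,3,1,-6,100],
    [0,0,0,3,0,-6,100],
    [0,0,0,0,0,0,100],
    [0,0,0,0,0,0,100]
  ]
}}

```text
time_s: 8.78
ee_pos: [0.5188, -0.1982, 0.1006]
tcp_rot: [0.613, 0.746, 0.197, 0.167]
ft_force: [0.3, 0.1, -0.3]
grip_width: 0.0853
grip_force: 0.0
```

```bash
python3 - <<'E'
from h import *
goal(.5384,-.1905,10.9,.051); print(sensors.observe()['ft_force'])
im,D=eyes.snapshot("wrist")
try: print(panfit(cloud("wrist",D),.5384,-.1905,10.9))
except Exception as e: print(e)
im2,D2=eyes.snapshot("side")
cv2.imwrite("pics/e.png",np.hstack([cv2.resize(im,(400,300)),cv2.resize(im2[120:240,220:380],(400,300))]))
E
```

```text
turn [ 0.39  0.   -0.17] shift mm [-5.4  2.9 -6.5] joints [-0.76  0.13  2.04  0.63  0.75 -1.38] Z [-0.491 -0.095  0.866]
[ 0.30192753  0.0634036  -0.31053543]
(np.float64(0.5272064687735155), np.float64(-0.1900790890544574), 11.021351914852858, np.int64(598), (80.49897003173828, 86.51737213134766), 0.09372357279062271, array([0.06602916, 0.06681856, 0.07286254]), array([-1.05491638e-04,  1.30119324e-05]))
```

View pics/e.png

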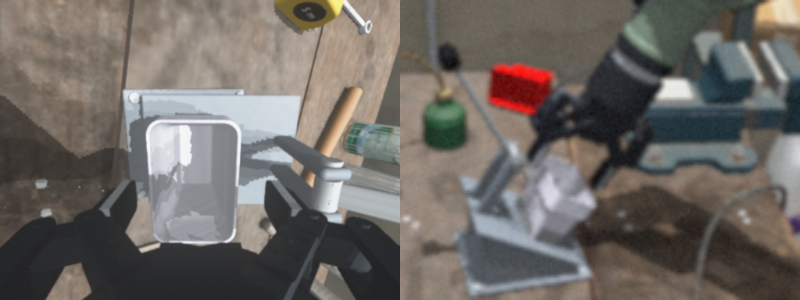

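The pan's mouth spans columns 147–241 and the fingers 135–275, so the tool sits about 5 mm too far uphill. I'll read the state again now it has settled.

```bash
python3 - <<'E'
from h import *
goal(.5384,-.1905,10.9,.051); print(sensors.observe()['ft_force'])
E
```

```text
turn [ 0.41  0.03 -0.14] shift mm [-5.3  3.1 -6.7] joints [-0.76  0.13  2.04  0.63  0.75 -1.38] Z [-0.491 -0.095  0.866]
[ 0.43215088 -0.26083149 -0.17563013]
```

Call:
{"op": "arm_command", "data": {
  "deltas": [
    [0.4,0,-0.1,-3,2,-3,100],
    [0,0,0,-2,1,-2,100],
    [0,0,0,0,0,-2,100],
    [0,0,0,0,0,0,100],
    [0,0,0,0,0,0,100]
  ]
}}

```text
time_s: 9.3
ee_pos: [0.5131, -0.195, 0.0931]
tcp_rot: [0.615, 0.745, 0.2, 0.164]
ft_force: [0.1, 0.7, 0.6]
grip_width: 0.0856
grip_force: 0.0
```

```bash
python3 - <<'E'
from h import *
goal(.5384,-.1905,10.9,.051); print(sensors.observe()['ft_force'])
E
```

```text
turn [-0.05 -0.02 -0.02] shift mm [ 0.2 -0.3  1.1] joints [-0.77  0.14  2.05  0.65  0.74 -1.4 ] Z [-0.491 -0.095  0.866]
[0.07741124 0.7470801  0.56223157]
```

Call:
{"op": "arm_command", "data": {
  "deltas": [
    [0,0,0,0,0,0,80],
    [0,0,0,0,0,0,70],
    [0,0,0,0,0,0,60],
    [0,0,0,0,0,0,60],
    [0,0,0,0,0,0,60]
  ],
  "newtons": 50
}}

```text
time_s: 9.72
ee_pos: [0.5152, -0.1956, 0.0954]
tcp_rot: [0.614, 0.745, 0.201, 0.166]
ft_force: [0.5, 2.0, 6.7]
grip_width: 0.0568
grip_force: 53.0
```

Call:
{"op": "arm_command", "data": {
  "deltas": [
    [0,0,0,-2.5,-0.5,4.3,60],
    [0,0,0,-2.5,-0.5,4.3,60],
    [0,0,0,-5,-1,8.7,60],
    [0,0,0,-5,-1,8.7,60],
    [0,0,0,-5,-1,8.7,60]
  ]
}}

```text
time_s: 10.13
ee_pos: [0.4921, -0.1987, 0.1279]
tcp_rot: [0.615, 0.745, 0.199, 0.164]
ft_force: [0.2, 1.1, -0.9]
grip_width: 0.0571
grip_force: 55.2
```

Call:
{"op": "arm_command", "data": {
  "deltas": [
    [0,0,0,-7.5,-1.5,13,60],
    [0,0,0,-7.5,-1.5,13,60],
    [0,0,0,-7.5,-1.5,13,60],
    [0,0,0,-7.5,-1.5,13,60],
    [0,0,0,-7.5,-1.5,13,60]
  ]
}}

```text
time_s: 10.55
ee_pos: [0.4544, -0.2064, 0.1934]
tcp_rot: [0.615, 0.745, 0.199, 0.164]
ft_force: [1.4, 0.0, -0.5]
grip_width: 0.0568
grip_force: 55.2
```

```bash
python3 - <<'E'
from h import *
s=sensors.observe();print(s['ft_force'],s['ft_torque'],s['ee_pos'],s['grip_width'])
goal(.6015,.164,-3.2,.062+.003+.10,tilt=0,z0=0)
im2,D2=eyes.snapshot("side"); C=cloud("side",D2); im3,D3=eyes.snapshot("scene"); C3=cloud("scene",D3)
for n,c in (("side",C),("scene",C3)):
  for lo,hi in((.057,.066),(.052,.07)):
    m=(c[...,2]>lo)&(c[...,2]<hi)&(abs(c[...,0]-.6)<.08)&(abs(c[...,1]-.16)<.08); print(n,m.sum(),cv2.minAreaRect((c[m][:,:2]*1000).astype(np.float32)))
cv2.imwrite("pics/f.png",np.hstack([cv2.resize(im2[60:300,180:500],(400,300)),cv2.resize(im3[100:280,130:370],(400,300))]))
E
```

```text
[ 1.35120003  0.02289697 -0.50452185] [-0.07787199  0.37401345 -0.02264528] [ 0.45439109 -0.20639435  0.19336179] 0.05683540689906547
turn [ -2.07  29.92 -13.8 ] shift mm [147.1 370.4 -28.4] joints [-0.9  -0.13  2.07  0.55  1.02 -1.33] Z [0. 0. 1.]
side 316 ((601.625244140625, 164.3197021484375), (93.62982177734375, 61.37705612182617), 86.73458099365234)
side 417 ((601.625244140625, 164.3197021484375), (93.62982177734375, 61.37705612182617), 86.73458099365234)
scene 91 ((600.4908447265625, 159.47128295898438), (97.99342346191406, 65.08450317382812), 83.59152221679688)
scene 144 ((600.6903686523438, 159.5541534423828), (97.47223663330078, 65.60150146484375), 84.46882629394531)
```

View pics/f.png

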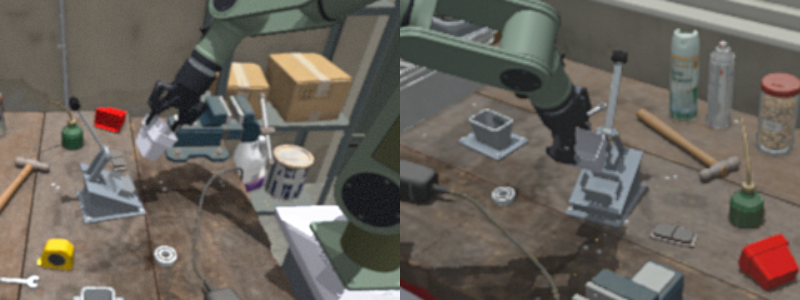

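Call:
{"op": "arm_command", "data": {
  "deltas": [
    [0,0,0,2,20,15,60],
    [0,0,0,5,25,10,60],
    [-0.4,6,-2.8,10,25,5,60],
    [-0.4,6,-2.8,18,25,5,60],
    [-0.4,6,-2.8,22,25,5,60]
  ]
}}

```text
time_s: 11.07
ee_pos: [0.4974, -0.1064, 0.2271]
tcp_rot: [0.671, 0.727, 0.115, 0.087]
ft_force: [1.1, -0.4, -0.6]
grip_width: 0.0568
grip_force: 55.3
```

Call:
{"op": "arm_command", "data": {
  "deltas": [
    [-0.4,6,-2.8,22,25,5,60],
    [-0.4,6,-2.8,22,25,5,60],
    [0,0,0,22,25,0,60],
    [0,0,0,16,25,0,60],
    [0,0,0,8,16,0,60]
  ]
}}

```text
time_s: 11.48
ee_pos: [0.5881, 0.0095, 0.2357]
tcp_rot: [0.709, 0.703, 0.042, 0.024]
ft_force: [-1.4, 0.1, -1.6]
grip_width: 0.0569
grip_force: 55.3
```

```bash
python3 - <<'E'
from h import *
for i in range(3): im,D=eyes.snapshot("wrist")
C=cloud("wrist",D)
goal(.6015,.163,-3.3,.062+.003+.10,tilt=0,z0=0)
m=(C[...,2]>.054)&(C[...,2]<.07)&(abs(C[...,0]-.6)<.08)&(abs(C[...,1]-.165)<.07)
print(m.sum(),cv2.minAreaRect((C[m][:,:2]*1000).astype(np.float32)),C[m].min(0),C[m].max(0))
cv2.imwrite("pics/g.png",cv2.resize(im,(800,600)));np.savez("w2.npz",im=im,D=D,C=C)
E
```

```text
turn [-1.25  5.24 -2.81] shift mm [ 15.3 155.3 -70.6] joints [-0.15  0.17  1.58  0.04  1.31 -0.16] Z [0. 0. 1.]
1243 ((599.77099609375, 154.77833557128906), (78.7624740600586, 62.17485427856445), 86.51139068603516) [0.56738834 0.11467372 0.05402222] [0.63289149 0.19254988 0.06452782]
```

View pics/g.png

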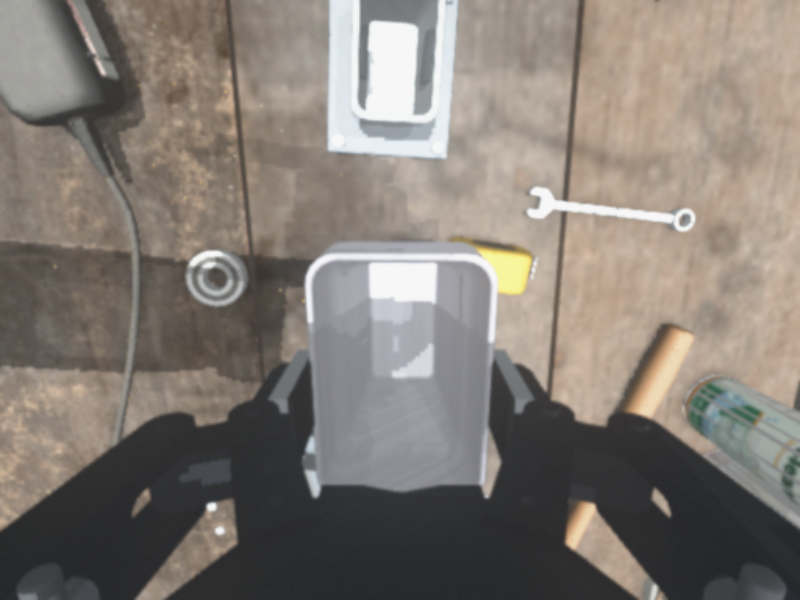

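The pan is held level between the fingers, with its rim at (400,255). The nest is ahead, its near rim at (397,118) and its far edge cut off. I'll level the rest of the tilt, move a little closer and measure the pan and nest in the same view.

Call:
{"op": "arm_command", "data": {
  "deltas": [
    [-0.6,2.6,-1.4,6,6,0,60],
    [-0.6,2.6,-1.4,6,8,0,60],
    [0,0,0,1,8,0,60],
    [0,0,0,0,3,0,60],
    [0,0,0,0,0,0,60]
  ]
}}

```text
time_s: 12.05
ee_pos: [0.5988, 0.0313, 0.2367]
tcp_rot: [0.728, 0.686, 0.001, 0.001]
ft_force: [-0.6, -0.5, -2.0]
grip_width: 0.0569
grip_force: 55.3
```

```bash
python3 - <<'E'
from h import *
for i in range(3): im,D=eyes.snapshot("wrist")
C=cloud("wrist",D); s=sensors.observe(); e=s['ee_pos']; print(e,s['time_s'])
goal(.6003,.162,-3.5,.062+.003+.10,tilt=0,z0=0)
m=(C[...,2]>.056)&(C[...,2]<.07)&(abs(C[...,0]-.6)<.08)&(abs(C[...,1]-.165)<.08)
print("nest",m.sum(),cv2.minAreaRect((C[m][:,:2]*1000).astype(np.float32)),C[m].min(0),C[m].max(0))
q=C-e
m=(abs(q[...,0])<.028)&(abs(q[...,1])<.06)&(abs(q[...,2]-.020)<.012); print("pan z",np.percentile(q[m][:,2],[5,50,90,99]))
zt=np.percentile(q[m][:,2],95)
m=(abs(q[...,0])<.04)&(q[...,1]>-.06)&(q[...,1]<.06)&(abs(q[...,2]-zt)<.003)
p=C[m];print("rim",m.sum(),cv2.minAreaRect((p[:,:2]*1000).astype(np.float32)),p.min(0),p.max(0))
# far rim edge line
f=p[(p[:,1]>p[:,1].max()-.012)]; print("far edge fit",np.polyfit(f[:,0],f[:,1],1))
np.savez("w3.npz",im=im,D=D,C=C); cv2.imwrite("pics/h.png",cv2.resize(im,(800,600)))
E
```

```text
[0.59889324 0.03071712 0.23720749] 12.2
turn [-0.01  0.21 -0.02] shift mm [  1.4 131.3 -72.2] joints [-0.09  0.25  1.47  0.    1.41 -0.03] Z [0. 0. 1.]
nest 1649 ((601.1034545898438, 162.77236938476562), (89.72200012207031, 62.01934051513672), 86.56755065917969) [0.56803951 0.11673012 0.05600286] [0.63397833 0.20905915 0.06491027]
pan z [0.00877106 0.01699691 0.01996754 0.02991106]
rim 1491 ((598.8170166015625, 36.43862533569336), (80.34370422363281, 80.05614471435547), 85.78540802001953) [ 0.55891969 -0.00565707  0.25622546] [0.63885419 0.07724765 0.26222287]
far edge fit [-0.06555858  0.11319368]
```

View pics/h.png

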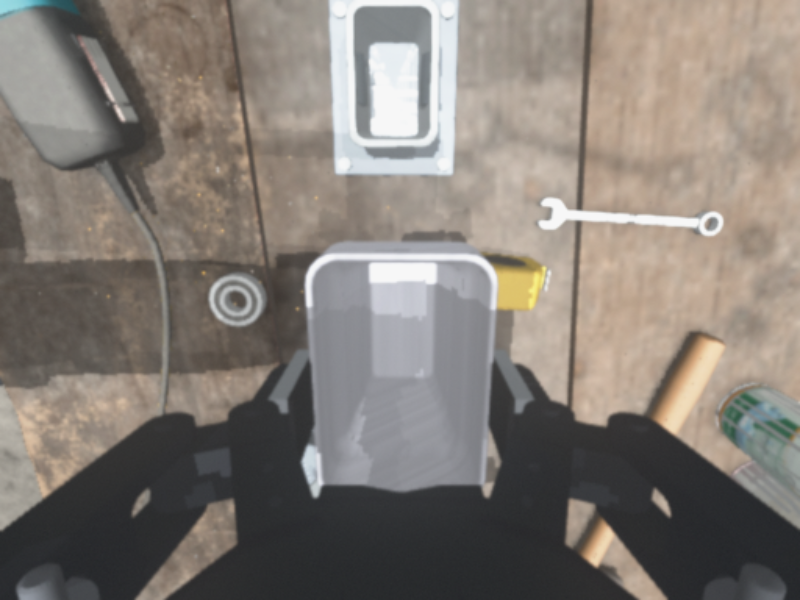

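The nest is now almost fully in view, centred at (393,75), with the pan's rim spanning columns 306–497. I'll compute the offset between them from this same frame.

```bash
python3 - <<'E'
from h import *
C=np.load("w3.npz")["C"]; e=np.array([0.5989,0.0307,0.2372])
a=np.radians(-3.5); ex=np.array([np.cos(a),np.sin(a)]);ey=np.array([-ex[1],ex[0]])
def loc(c): q=c[...,:2]-e[:2]; return np.stack([q@ex,q@ey,c[...,2]-e[2]],-1)
L=loc(C)
# rim per row (upper image rows unblocked)
for r in range(158,215,8):
    p=L[r,180:335]; k=p[(abs(p[:,2]-.0205)<.0045)]
    if len(k): print(r,len(k),(k[:,0].min()*1e3).round(1),(k[:,0].max()*1e3).round(1),"y",(np.median(k[:,1])*1e3).round(1),"z",(np.median(k[:,2])*1e3).round(1))
for c in range(210,306,12):
    p=L[145:180,c]; k=p[(abs(p[:,2]-.0205)<.0045)]
    if len(k): print("col",c,(k[0]*1e3).round(1),(k[-1]*1e3).round(1))
print("nest")
for c in range(232,276,6):
    p=L[0:110,c]; k=p[abs(p[:,2]+e[2]-.061)<.005]
    if len(k): print("col",c,(k[0]*1e3).round(1),(k[-1]*1e3).round(1))
for r in range(8,90,14):
    p=L[r,205:300]; k=p[abs(p[:,2]+e[2]-.061)<.005]
    if len(k): print("row",r,(k[0]*1e3).round(1),(k[-1]*1e3).round(1))
E
```

```text
166 110 -26.1 24.1 y 43.4 z 19.1
174 14 -28.6 26.5 y 39.7 z 19.1
182 14 -29.7 27.7 y 35.8 z 18.9
190 13 -29.4 28.3 y 31.9 z 18.9
198 13 -29.7 27.9 y 28.0 z 19.1
206 13 -29.4 28.0 y 24.0 z 19.1
214 13 -29.9 28.0 y 19.8 z 18.7
col 210 [-22.3  45.1  18. ] [-22.3  42.9  18.7]
col 222 [-16.7  45.6  18.4] [-16.7  43.4  19.2]
col 234 [-11.2  45.6  18.3] [-11.2  43.5  19.6]
col 246 [-5.7 45.7 18.7] [-5.7 43.3 18.7]
col 258 [-0.2 45.5 17.6] [-0.2 43.4 19. ]
col 270 [ 5.3 45.7 18.9] [ 5.3 43.5 19.5]
col 282 [10.8 45.6 18.7] [10.8 43.5 19.5]
col 294 [16.4 45.6 18.4] [16.4 43.4 18.8]
nest
col 232 [ -25.1  176.4 -175.6] [ -27.2   87.3 -176.5]
col 238 [ -18.9  176.  -174.3] [ -20.5   87.2 -175.2]
col 244 [ -12.9  176.6 -175.9] [ -13.9   87.2 -175.3]
col 250 [  -6.8  175.4 -175. ] [  -7.3   87.1 -174.3]
col 256 [  -0.8  176.2 -174.8] [  -0.7   87.1 -173.8]
col 262 [   5.3  176.4 -175.4] [   5.8   87.2 -175.1]
col 268 [  11.4  176.1 -174.4] [  12.5   87.2 -175.6]
col 274 [  17.5  176.6 -175.8] [  19.1   88.3 -176.5]
row 8 [ -36.5  169.3 -175.6] [  24.8  169.4 -175.7]
row 22 [ -35.8  156.6 -175.5] [  25.1  156.8 -175.8]
row 36 [ -36.3  143.7 -175.9] [  24.2  143.2 -173.7]
row 50 [ -36.7  130.2 -175. ] [  24.7  130.5 -176.4]
row 64 [ -36.   116.4 -174.2] [  25.   116.6 -175.3]
row 78 [ -36.6  102.7 -176.1] [  24.2  102.7 -175.6]
```

Call:
{"op": "arm_command", "data": {
  "deltas": [
    [0,0,0,1,20,0,60],
    [0,0,0,1,30,0,60],
    [0,0,0,1,35,-10,60],
    [0,0,0,0,30,-20,60],
    [0,0,0,0,17,-20,60]
  ]
}}

```text
time_s: 12.62
ee_pos: [0.6031, 0.166, 0.1884]
tcp_rot: [0.728, 0.686, 0.004, 0.002]
ft_force: [1.0, -0.1, -1.8]
grip_width: 0.0568
grip_force: 55.3
```

Call:
{"op": "arm_command", "data": {
  "deltas": [
    [0,0,0,0,0,-25,60],
    [0,0,0,0,0,-20,60],
    [0,0,0,0,0,-12,60],
    [0,0,0,0,0,0,60],
    [0,0,0,0,0,0,60]
  ]
}}

```text
time_s: 13.03
ee_pos: [0.6024, 0.1628, 0.1301]
tcp_rot: [0.728, 0.685, 0.001, 0.001]
ft_force: [0.6, -0.0, -0.4]
grip_width: 0.0572
grip_force: 55.3
```

```bash
python3 - <<'E'
from h import *
im,D=eyes.snapshot("side"); C=cloud("side",D)
im3,D3=eyes.snapshot("scene")
s=sensors.observe();print(s['ft_force'],s['ft_torque'],s['ee_pos'],s['time_s'])
goal(.6017,.1628,-3.5,.1,tilt=0,z0=0)
cv2.imwrite("pics/i.png",np.hstack([cv2.resize(im[190:370,140:380],(400,300)),cv2.resize(im3[100:235,110:290],(400,300))]))
E
```

```text
[ 0.28144085 -0.70739895 -0.82768824] [0.04735899 0.01411291 0.02720673] [0.60416087 0.1630214  0.13223443] 13.1333
turn [-0.05  0.42 -0.01] shift mm [ -2.5  -0.2 -32.2] joints [ 0.13  0.4   1.51 -0.    1.23  0.19] Z [0. 0. 1.]
```

View pics/i.png

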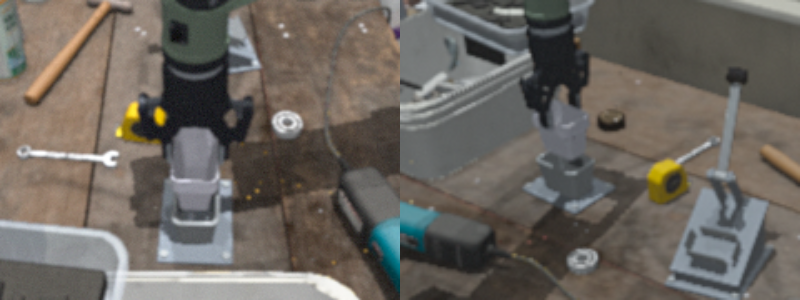

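The pan hovers just over the nest, aligned with it. I'll correct by −2 mm in x and lower it gently.

Call:
{"op": "arm_command", "data": {
  "deltas": [
    [0,0.3,0,-1,0,-8,60],
    [0,0,0,-1,0,-8,60],
    [0,0,0,0,0,-8,60],
    [0,0,0,0,0,-8,60],
    [0,0,0,0,0,-6,60]
  ]
}}

```text
time_s: 13.55
ee_pos: [0.6006, 0.1633, 0.091]
tcp_rot: [0.728, 0.685, -0.0, -0.001]
ft_force: [1.0, -0.2, -0.9]
grip_width: 0.057
grip_force: 55.4
```

Call:
{"op": "arm_command", "data": {
  "deltas": [
    [0,0,0,0,0,-1,60],
    [0,0,0,0,0,-1,60],
    [0,0,0,0,0,-1,60],
    [0,0,0,0,0,-1,60],
    [0,0,0,0,0,-1,60]
  ]
}}

```text
time_s: 13.97
ee_pos: [0.6011, 0.1635, 0.0876]
tcp_rot: [0.728, 0.686, -0.0, -0.0]
ft_force: [1.0, -0.4, -0.4]
grip_width: 0.0569
grip_force: 55.3
```

Nothing has touched yet. I'll press on slowly.

Call:
{"op": "arm_command", "data": {
  "deltas": [
    [0,0,0,0,0,-1,60],
    [0,0,0,0,0,-1,60],
    [0,0,0,0,0,-1,60],
    [0,0,0,0,0,-1,60],
    [0,0,0,0,0,-1,60]
  ]
}}

```text
time_s: 14.38
ee_pos: [0.6013, 0.1636, 0.0833]
tcp_rot: [0.728, 0.685, 0.0, -0.0]
ft_force: [-0.5, 0.7, 6.8]
grip_width: 0.0568
grip_force: 56.1
```

Call:
{"op": "arm_command", "data": {
  "deltas": [
    [0,0,0,0,0,-1,60],
    [0,0,0,0,0,-1,60],
    [0,0,0,0,0,-1,60],
    [0,0,0,0,0,-1,60],
    [0,0,0,0,0,-1,60]
  ]
}}

```text
time_s: 14.8
ee_pos: [0.6015, 0.1637, 0.0788]
tcp_rot: [0.728, 0.686, 0.0, -0.0]
ft_force: [-0.5, -0.1, 8.4]
grip_width: 0.0563
grip_force: 56.3
```

Call:
{"op": "arm_command", "data": {
  "deltas": [
    [0,0,0,0,0,-1,60],
    [0,0,0,0,0,-1,60],
    [0,0,0,0,0,-1,60],
    [0,0,0,0,0,-1,60],
    [0,0,0,0,0,-1,60]
  ]
}}

```text
time_s: 15.22
ee_pos: [0.6017, 0.1638, 0.0743]
tcp_rot: [0.728, 0.686, 0.001, -0.0]
ft_force: [-1.4, 0.1, 9.4]
grip_width: 0.0566
grip_force: 56.5
```

Call:
{"op": "arm_command", "data": {
  "deltas": [
    [0,0,0,0,0,-1,60],
    [0,0,0,0,0,-1,60],
    [0,0,0,0,0,-1,60],
    [0,0,0,0,0,-1,60],
    [0,0,0,0,0,-1,60]
  ]
}}

```text
time_s: 15.63
ee_pos: [0.602, 0.1637, 0.0702]
tcp_rot: [0.728, 0.686, 0.001, 0.0]
ft_force: [-3.1, -1.2, 13.7]
grip_width: 0.0568
grip_force: 56.9
```

Call:
{"op": "arm_command", "data": {
  "deltas": [
    [0,0,0,0,0,-1,60],
    [0,0,0,0,0,-1,60],
    [0,0,0,0,0,-1,60],
    [0,0,0,0,0,-0.5,60],
    [0,0,0,0,0,0,60]
  ]
}}

```text
time_s: 16.05
ee_pos: [0.6022, 0.1634, 0.0671]
tcp_rot: [0.728, 0.686, 0.001, 0.001]
ft_force: [-3.8, -1.4, 15.4]
grip_width: 0.0566
grip_force: 57.2
```

Call:
{"op": "arm_command", "data": {
  "deltas": [
    [0,0,0,-0.5,0,-0.5,60],
    [0,0,0,0,0,-0.5,60],
    [0,0,0,0,0,-0.5,60],
    [0,0,0,0,0,-0.5,60],
    [0,0,0,0,0,0,60]
  ]
}}

```text
time_s: 16.47
ee_pos: [0.6022, 0.1634, 0.0671]
tcp_rot: [0.728, 0.686, 0.001, 0.001]
ft_force: [-5.9, -3.1, 22.8]
grip_width: 0.0569
grip_force: 58.1
```

Call:
{"op": "arm_command", "data": {
  "deltas": [
    [0,0,0,-0.5,0.3,-0.5,60],
    [0,0,0,0,0,-0.5,60],
    [0,0,0,0,0,-0.3,60],
    [0,0,0,0,0,0,60],
    [0,0,0,0,0,0,60]
  ]
}}

```text
time_s: 16.88
ee_pos: [0.6022, 0.1634, 0.0671]
tcp_rot: [0.728, 0.686, 0.001, 0.001]
ft_force: [-7.8, -3.7, 26.3]
grip_width: 0.0568
grip_force: 58.7
```

```bash
python3 - <<'E'
from h import *
im,D=eyes.snapshot("side"); im3,D3=eyes.snapshot("scene")
s=sensors.observe();print(s['ft_force'],s['ft_torque'],s['ee_pos'],s['time_s'])
C=cloud("wrist",eyes.snapshot("wrist")[1]);e=s['ee_pos'];q=C-e
m=(abs(q[...,0])<.033)&(q[...,1]<.05)&(q[...,1]>.012)&(abs(C[...,2]-.086)<.008)
p=C[m];A=np.c_[p[:,:2]-e[:2],np.ones(len(p))]
print("rim",len(p),np.percentile(p[:,2],[10,50,90]),np.linalg.lstsq(A,p[:,2],rcond=None)[0])
cv2.imwrite("pics/j.png",np.hstack([cv2.resize(im[235:355,180:340],(400,300)),cv2.resize(im3[135:210,135:235],(400,300))]))
E
```

```text
[-7.26084888 -3.6605822  28.01995738] [-0.49759478  1.73262934  0.02030917] [0.60224027 0.16341073 0.06706126] 16.9833
rim 1987 [0.08045951 0.08576843 0.08702756] [ 0.0031294  -0.00974661  0.08526078]
```

View pics/j.png

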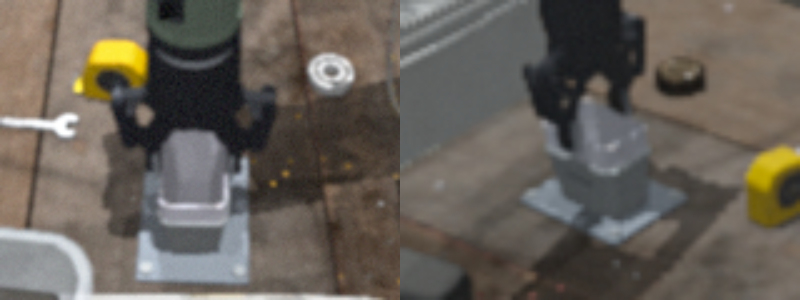

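The pan's shoulder is on the nest's rim all round. The pan rim measures 86 mm high and is level, as expected. I'll unload, release and back away.

Call:
{"op": "arm_command", "data": {
  "deltas": [
    [0,0,0,0.5,-0.3,1,60],
    [0,0,0,0.5,0,1,60],
    [0,0,0,0,0,0,60],
    [0,0,0,0,0,0,80],
    [0,0,0,0,0,0,100]
  ]
}}

```text
time_s: 17.45
ee_pos: [0.6005, 0.1635, 0.0626]
tcp_rot: [0.728, 0.686, -0.0, -0.001]
ft_force: [0.2, 0.0, -1.2]
grip_width: 0.0786
grip_force: 0.0
```

Call:
{"op": "arm_command", "data": {
  "deltas": [
    [0,0,0,0,0,0,100],
    [0,0,0,0,0,0,100],
    [0,0,0,0,0,5,100],
    [0,0,0,0,0,15,100],
    [0,0,0,0,0,20,100]
  ]
}}

```text
time_s: 17.87
ee_pos: [0.5986, 0.1632, 0.1003]
tcp_rot: [0.728, 0.686, -0.003, -0.002]
ft_force: [0.5, 1.1, 0.2]
grip_width: 0.0855
grip_force: 0.0
```

Call:
{"op": "arm_command", "data": {
  "deltas": [
    [0,0,0,0,-10,30,100],
    [0,0,0,0,-20,35,100],
    [0,0,0,0,-20,35,100],
    [0,0,0,0,-20,20,100],
    [0,0,0,0,0,0,100]
  ]
}}

```text
time_s: 18.28
ee_pos: [0.6047, 0.0902, 0.2296]
tcp_rot: [0.729, 0.684, 0.003, 0.004]
ft_force: [0.5, 0.2, 1.1]
grip_width: 0.0853
grip_force: 0.0
```

```bash
python3 - <<'E'
from h import *
for i in range(4): im,D=eyes.snapshot("wrist")
C=cloud("wrist",D)
s=sensors.observe();print(s['ft_force'],s['ee_pos'],s['time_s'],s['grip_width'])
a=np.radians(-3.5);ex=np.array([np.cos(a),np.sin(a)]);ey=np.array([-ex[1],ex[0]])
q=C[...,:2]-[.6015,.164];x=q@ex;y=q@ey;z=C[...,2]
m=(z>.081)&(z<.095)&(abs(x)<.035)&(abs(y)<.05)
r=cv2.minAreaRect((C[m][:,:2]*1000).astype(np.float32));print(m.sum(),r)
for n,k in (("-x",x<-.0265),("+x",x>.0265),("-y",y<-.041),("+y",y>.041)): 
    p=z[m&k]; print(n,len(p),np.percentile(p,[25,50,75]).round(4) if len(p) else "")
im2,_=eyes.snapshot("side")
cv2.imwrite("pics/k.png",np.hstack([cv2.resize(im,(400,300)),cv2.resize(im2[130:370,100:420],(400,300))]))
E
```

```text
[ 0.09180393 -0.21108701  0.27641427] [0.59943718 0.09394387 0.22055743] 18.4833 0.0851678736464681
865 ((599.5794677734375, 165.37762451171875), (87.42292785644531, 58.00551223754883), 86.42292022705078)
-x 262 [0.0841 0.0847 0.0852]
+x 36 [0.0844 0.0848 0.0854]
-y 86 [0.0844 0.085  0.0855]
+y 200 [0.0842 0.0849 0.0855]
```

View pics/k.png

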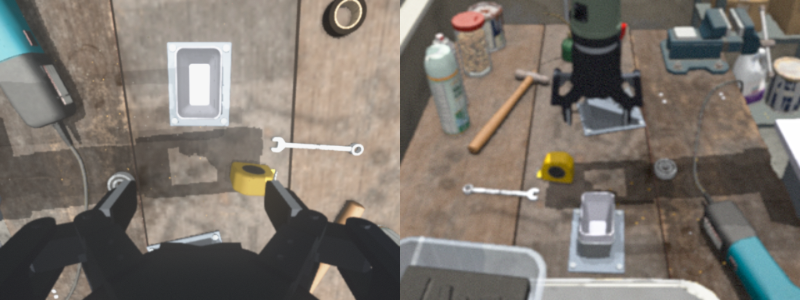

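The pan sits in the nest at (198,83), level to 0.3 mm on all four sides. The arm is clear, and the tape and bearing are undisturbed.

```bash
python3 -c "
from cell import order; print(order.sign_off())"
```

```text
the job is handed in; nothing more can be done
None
```

The bar is swung back past upright, the pan is pressed home level in the nest, the arm touched none of the three leave-alone parts, and the job was handed in at about 18.5 s.

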